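# Find the tired plunger of the locating jig and mark it

### The job

One of the four sprung plungers on the locating jig has a tired spring: find it by pressing them straight in along their axes, holding each briefly with the same push of about 10 newtons (never more than 25); the tired one gives way much farther than the others. Only after you have found it take the aluminium saddle marker and hang it fully down astride the bar directly above that plunger, and, with the marker hanging there by itself, press that plunger once more in the same way to confirm. Leave the marker hanging, all plungers free, and do not disturb the other things on the bench.

Things in the scene. Friction and masses are not known exactly. Their poses are not given: they have to be found in the camera images.
- jig: Steel locating jig fixed to the table: grey base plate 150 x 460 x 12 mm, a dark block 360 mm long inclined 25 degrees towards the jig's -x side (the robot's side), carrying four sprung plungers in a row, and a horizontal square steel bar above them on two end posts (16 mm square, at x = 22 mm, y = +213 and -213 mm). Origin at the centre of the base plate's underside on the table; x away from the robot, y along the row (plunger 1 at +y, i.e. to the robot's left), z up.
- head_1 (a point): Centre of the flat steel head of plunger 1 (counting from +y, spacing 85 mm; it moves with the plunger); head 22 mm across and 8 mm thick, in line with a 12 mm stem above a collar. Its z axis is the plunger's axis pointing outwards, 25 degrees from vertical, leaning towards the jig's -x. At rest about 97 mm above the table; the bar's axis runs 34 mm farther in jig +x and 131 mm higher.
- head_2 (a point): Centre of the flat steel head of plunger 2 (counting from +y, spacing 85 mm; it moves with the plunger); head 22 mm across and 8 mm thick, in line with a 12 mm stem above a collar. Its z axis is the plunger's axis pointing outwards, 25 degrees from vertical, leaning towards the jig's -x. At rest about 97 mm above the table; the bar's axis runs 34 mm farther in jig +x and 131 mm higher.
- head_3 (a point): Centre of the flat steel head of plunger 3 (counting from +y, spacing 85 mm; it moves with the plunger); head 22 mm across and 8 mm thick, in line with a 12 mm stem above a collar. Its z axis is the plunger's axis pointing outwards, 25 degrees from vertical, leaning towards the jig's -x. At rest about 97 mm above the table; the bar's axis runs 34 mm farther in jig +x and 131 mm higher.
- head_4 (a point): Centre of the flat steel head of plunger 4 (counting from +y, spacing 85 mm; it moves with the plunger); head 22 mm across and 8 mm thick, in line with a 12 mm stem above a collar. Its z axis is the plunger's axis pointing outwards, 25 degrees from vertical, leaning towards the jig's -x. At rest about 97 mm above the table; the bar's axis runs 34 mm farther in jig +x and 131 mm higher.
- plunger_1 (a joint): How far plunger 1 is pressed in along its axis, m: 0 out, 0.012 bottomed. It springs back by itself. All four look alike; the springs inside, dealt at random, give about 4.0, 3.4 and 2.8 mm at 10 N in the three good plungers and about 9.5 mm in the one tired plunger.
- plunger_2 (a joint): How far plunger 2 is pressed in along its axis, m: 0 out, 0.012 bottomed. It springs back by itself. All four look alike; the springs inside, dealt at random, give about 4.0, 3.4 and 2.8 mm at 10 N in the three good plungers and about 9.5 mm in the one tired plunger.
- plunger_3 (a joint): How far plunger 3 is pressed in along its axis, m: 0 out, 0.012 bottomed. It springs back by itself. All four look alike; the springs inside, dealt at random, give about 4.0, 3.4 and 2.8 mm at 10 N in the three good plungers and about 9.5 mm in the one tired plunger.
- plunger_4 (a joint): How far plunger 4 is pressed in along its axis, m: 0 out, 0.012 bottomed. It springs back by itself. All four look alike; the springs inside, dealt at random, give about 4.0, 3.4 and 2.8 mm at 10 N in the three good plungers and about 9.5 mm in the one tired plunger.
- bar_1 (a point): Point on the centre line of the top face of the bar, directly over station 1, about 235 mm above the table; axes as the jig's. The bar is 14 mm wide (jig x) and 14 mm deep, running along jig y.
- bar_2 (a point): Point on the centre line of the top face of the bar, directly over station 2, about 235 mm above the table; axes as the jig's. The bar is 14 mm wide (jig x) and 14 mm deep, running along jig y.
- bar_3 (a point): Point on the centre line of the top face of the bar, directly over station 3, about 235 mm above the table; axes as the jig's. The bar is 14 mm wide (jig x) and 14 mm deep, running along jig y.
- bar_4 (a point): Point on the centre line of the top face of the bar, directly over station 4, about 235 mm above the table; axes as the jig's. The bar is 14 mm wide (jig x) and 14 mm deep, running along jig y.
- marker: Loose aluminium saddle, about 120 to 200 g, standing on the table right of the jig: an inverted U, 30 mm deep (x), 36 mm wide (y); legs 4 mm thick, 30 mm long, 22 mm gap between them in x; crown 6 mm thick; on top an upright grip fin 10 mm thick (x), 30 mm wide (y), 36 mm high. 72 mm high in all. Origin: centre of its underside (foot of the legs), z up. Hangs by its gap over the bar.
- marker_seat (a point): Middle of the underside of the marker's crown, 30 mm above its origin: rests on the top of the bar when hung. Axes as the marker's.
- ring_1: Dark steel ring casting, 72 mm across, 18 mm high, lying on the table; bystander. Origin under its centre.
- ring_2: Another such ring casting, 72 mm across, 18 mm high; bystander. Origin under its centre.
- spanner: Steel spanner lying on the table; bystander. Origin at its underside.
- oil_can: Grey can 60 mm across, 130 mm high; bystander. Origin under its centre.
- brush: Hand brush lying on the table; bystander. Origin at its underside.
There are look-alikes about, which are no part of the job. Of the things shaped like the marker, the aluminium one is meant.

How it is judged:
By the outcome, as a careful person would: the job done as asked, in the order asked, and still so for the second after the job is handed in, with the robot touching nothing.
It also fails if it takes over 72 s, if anything falls off the work surface, if the arm or the gripper's body presses on something with over 40 N, if the wrist force passes 120 N, or if a joint passes its speed limit or range.

### The arm

A 7-joint arm with a two-finger parallel gripper is mounted at the origin on the work surface. World frame = base frame: x ahead of the robot, y to its left, z up, the work surface at z = 0. Lengths are in mm, angles in rad, forces in N, time in s.
With the tool pointing down it reaches from about 400 to 850 mm from the base axis. Payload 6.9 kg.
Tool frame: the origin (TCP) lies on the centre line of the jaws, within the pads' length; the fingertips stand 25 mm ahead of it and the grasp point (between the pads) lies 6 mm ahead of it; z points along the fingers, y is the line along which they close (so a half turn about z gives the same grasp; the last joint's range is limited). The gripper opens to 85 mm and grips with 20 to 120 N. Pads are 22 mm wide; open, the fingers measure 114 mm over their backs; the gripper's body (76 mm by 85 mm) begins 54 mm behind the grasp point. The pads swing forward as they close: fully open they stand 13 mm farther back than shut.
Start: joints at [-1.052, 0.507, -0.238, 1.5, 0.126, 1.149, -0.155], TCP at [250.752, 572.482, 256.275] pointing down, gripper open.
Joint ranges: [-3.08, 3.08], [-0.24, 2.05], [-1.43, 1.35], [0, 2.5], [-1.52, 4.66], [0.17, 1.96], [-2.89, 2.89]. Speed limits (rad/s): [2.39, 2.39, 3.14, 3.14, 3.14, 3.14, 3.14].

### API

Orientations are given as [roll, pitch, yaw] about the fixed x, y, z axes, in that order (R = Rz(yaw) Ry(pitch) Rx(roll)).
In Python, from rig import manip, optics, ticket gives the robot as it stands. The module is installed in compiled form; this text tells all that it offers.
- The arm moves only by the tool move_arm, never from a script. Its arguments are lists of equal length, an entry for each row: "jaw": the opening, from 0 (shut) to 1 (fully open); "dp": the shift along the world's x, y, z as a fraction of full scale, a list of three; "turn": the turn about the world's z as a fraction of full scale. A call has exactly 8 rows; each row shifts and turns the commanded pose from where the row before left it; what a row does not reach is not made up. Full scale, the value 1, is 200 mm for a shift and 90 degrees for a turn. A row lasts 1/10 s, in which the tool goes at most 50 mm and 8.59 degrees, less where a joint would pass 70% of its speed; a pose out of reach is approached as far as the arm can. A call with a number of a shift or a turn outside -1 to 1 is refused whole. A call with a gripper value outside its range is refused whole. The fingers move at their own pace and stop on an object; "newtons" is the grip in N (left out, the last holds). Time passes only in rows, so rows that do not move let the fingers close, or fill a call up. It gives the time, the measured TCP pose, the force, the opening and the grip force at its end, in the units of the state.
- manip.get_obs(): the state, without advancing time (a new reading comes with each control period).
- optics.capture(name): name is "scene" or "top" or "wrist"; returns a dict with "color" (384x512x3 uint8, red, green, blue), "depth" (384x512 float32, mm along the optical axis (not along the pixel's ray), 0 where there is no reading), "fovy" (degrees; the focal length in pixels is half the picture's height over the tangent of half this angle, whatever the lens; pixels are square), "cx", "cy" (the principal point, pixels), "R" (3x3) and "t" (3): a world point X has camera coordinates R X + t. Camera axes: x right, y down, z forward; pixel columns grow to the right and rows downward; lengths in mm; the calibration is good to about 2 mm. A picture is of the moment at which its call begins.
- ticket.hand_in(): hands the job in; it is judged then, once.
The state is a dict: "clock": time; "joints": joint angles; "dq": joint speeds; "effort": joint torques, N m; "position": TCP position; "tool_rot": TCP orientation; "contact_force": force on the tool from outside, world axes, zero at the start; "wrist_torque": the same for the moment, N m; "finger_gap": opening from 0.0 (shut) to 1.0 (fully open); "grasp_force": force on a finger pad.
Only numpy, scipy, OpenCV 4.12 (cv2) and the standard library are available. Lean on these libraries where they do the work, as an engineer would, in place of code of your own. Each camera call takes 0.05 s, during which the arm holds its last target. There are 200 camera calls.

## Working session

There is one attempt and no reset: what is moved stays moved. The work goes in short steps, Python scripts to look and compute and a tool call to move; the robot and the scene stay as the last step left them, time stands still between calls to the robot, and variables do not carry over. Pictures are saved under pics/ and viewed, at most 10 in all, crops included, and the job is handed in when it is done.

Besides the shell and the picture viewer there is one more tool, called after "Call:" by a JSON object that holds its "op" and its "data". move_arm: Moves the arm, as the interface text tells. Shift numbers are shares of 200 mm and turn numbers shares of 90 degrees, none past 1 either way. Its arguments: {"type":"object","properties":{"jaw":{"type":"array"},"dp":{"type":"array"},"turn":{"type":"array"},"newtons":{"type":"number"}},"required":["jaw","dp","turn"]}

```bash
mkdir -p pics
cat > h.py <<'E'
import numpy as np, cv2
from rig import manip, optics, ticket
def cap(n,f=None):
    c=optics.capture(n)
    if f: cv2.imwrite('pics/'+f,c['color'][:,:,::-1])
    np.savez('last_%s.npz'%n,**{k:c[k] for k in c})
    return c
def load(n): return dict(np.load('last_%s.npz'%n))
def foc(c): return c['color'].shape[0]/2/np.tan(np.radians(float(c['fovy']))/2)
def ray(c,u,v):
    R=np.array(c['R']);t=np.array(c['t']);f=foc(c)
    return -R.T@t, R.T@np.array([(u-c['cx'])/f,(v-c['cy'])/f,1.])
def pt(c,u,v,d=None):
    o,r=ray(c,u,v); d=c['depth'][int(round(v)),int(round(u))] if d is None else d
    return o+r*d
def atz(c,u,v,z):
    o,r=ray(c,u,v); return o+r*(z-o[2])/r[2]
def tri(*obs):
    A=np.zeros((3,3));b=np.zeros(3)
    for c,u,v in obs:
        o,r=ray(c,u,v); r=r/np.linalg.norm(r); P=np.eye(3)-np.outer(r,r); A+=P;b+=P@o
    return np.linalg.solve(A,b)
def proj(c,X):
    p=np.array(c['R'])@np.array(X)+np.array(c['t']); f=foc(c)
    return p[0]/p[2]*f+c['cx'],p[1]/p[2]*f+c['cy']
E
python3 - <<'E'
from h import *
np.set_printoptions(precision=3,suppress=True)
print(manip.get_obs())
ims=[cap(n) for n in('scene','top')]
for c in ims: print(-np.array(c['R']).T@c['t'],c['fovy'],c['cx'],c['cy'])
cv2.imwrite('pics/a.png',cv2.resize(np.vstack([c['color'][:,:,::-1] for c in ims]),(400,600))) 
for n,c in zip('st',ims): cv2.imwrite('pics/%s.png'%n,cv2.resize(c['color'][:,:,::-1],(800,600),interpolation=cv2.INTER_CUBIC))
E
```

```text
{'clock': 0.0, 'joints': array([-1.053,  0.508, -0.238,  1.501,  0.126,  1.149, -0.155]), 'dq': array([ 0.001,  0.   , -0.002,  0.001,  0.001, -0.001,  0.001]), 'effort': array([ -0.001, -62.059,  -2.187, -24.964,   0.013,   0.012,  -0.   ]), 'position': array([250.604, 572.034, 255.425]), 'tool_rot': array([-3.14 ,  0.   ,  2.729]), 'contact_force': array([0.758, 0.775, 0.073]), 'wrist_torque': array([0.015, 0.056, 0.034]), 'grasp_force': 0.0, 'finger_gap': 0.9988805708703575}
[1089.802 -739.238 1148.444] 42.31846661058112 259.26367630882277 194.99730178844376
[ 386.317 -139.108 1329.479] 43.39234556762152 251.24379985735797 192.73360108271757
```

View pics/s.png

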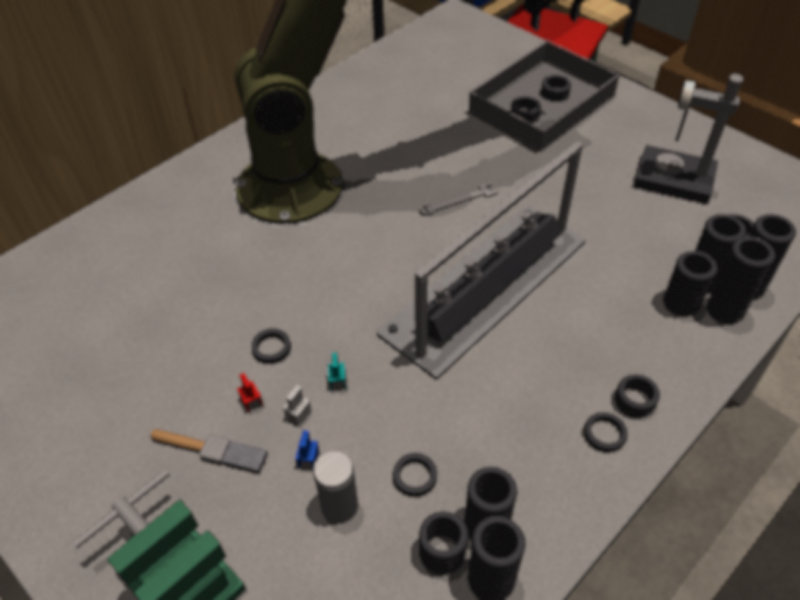

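View pics/t.png

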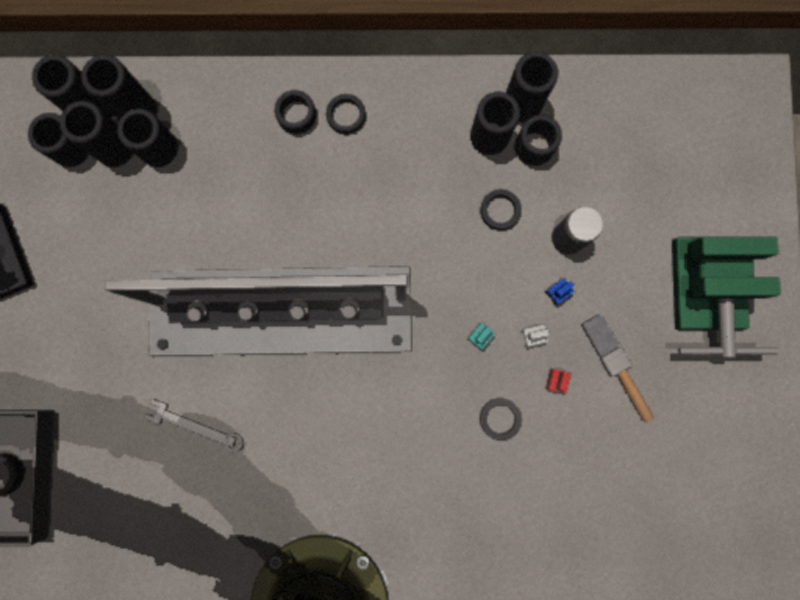

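The top view (800x600) shows the plunger heads at (196,311), (247,311), (298,310) and (349,310), with head 1 at the left (+y). The bar runs from (108,286) to (408,275).

There are four saddle shapes: teal (481,336), bare grey (536,335), blue (560,290) and red (559,380). The bare grey one fits "aluminium", because the other three are coloured. I'll confirm it in a crop.

Run:
```python
from h import *
np.set_printoptions(precision=1,suppress=True)
t=load('top');s=load('scene');k=.64
for u,v in [(196,311),(247,311),(298,310),(349,310)]: print('head',pt(t,u*k,v*k), atz(t,u*k,v*k,101))
for u,v in [(150,354),(410,352)]: print('plate corner',atz(t,u*k,v*k,12))
for u,v in [(120,287),(400,281),(200,284)]: print('bar',pt(t,u*k,v*k))
for u,v in [(536,335),(540,329)]: print('mk',pt(t,u*k,v*k))
print('mk tri',tri((t,537*k,333*k),(s,295*k,395*k)))
a=cv2.resize(t['color'][190:240,310:375,::-1],(650,500),interpolation=cv2.INTER_CUBIC)
b=s['color'][225:300,140:230,::-1]; b=cv2.resize(b,(600,500),interpolation=cv2.INTER_CUBIC)
cv2.imwrite('pics/mk.png',cv2.resize(np.hstack([a,b]),(800,320)))
```

```text
head [493.  195.2 100.4] [492.9 195.1 101. ]
head [492.8 111.1 101.7] [492.8 111.3 101. ]
head [494.   27.  105.5] [494.4  27.6 101. ]
head [494.5 -55.7  98. ] [494.3 -55.9 101. ]
plate corner [425.3 298.   12. ]
plate corner [ 428.4 -156.7   12. ]
bar [516.7 271.1 235.5]
bar [ 525.3 -139.4  231.9]
bar [521.  153.6 235.6]
mk [ 454.6 -366.    71.1]
mk [ 466.8 -379.4   35.9]
mk tri [ 459.  -368.5   63.1]
```

View pics/mk.png

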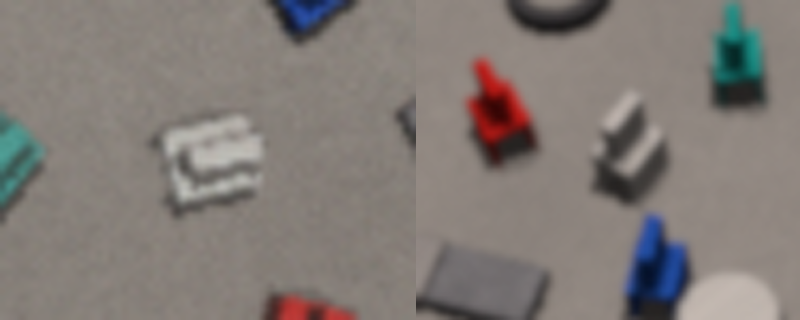

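The crop confirms it: the bare grey saddle (top view 536,335; scene view 297,403) is the aluminium one. Its neighbours are painted teal, red and blue. Next I'll fit the jig line from depth.

```bash
cat >> h.py <<'E'
def cloud(c):
    d=np.asarray(c['depth'],float); h,w=d.shape; f=foc(c)
    v,u=np.mgrid[:h,:w]
    P=np.stack([(u-c['cx'])/f*d,(v-c['cy'])/f*d,d],-1)
    W=(P-np.array(c['t']))@np.array(c['R']); W[d==0]=np.nan
    return W
E
python3 - <<'E'
from h import *
np.set_printoptions(precision=2,suppress=True)
for n in('top','scene'):
    W=cloud(load(n)).reshape(-1,3)
    b=W[(abs(W[:,2]-235)<4)&(abs(W[:,0]-520)<25)&(abs(W[:,1]-70)<190)]
    p=np.polyfit(b[:,1],b[:,0],1); print(n,'bar',len(b),p,np.polyval(p,[195,111,27,-56]),np.median(b[:,2]),np.ptp(b[:,0]-np.polyval(p,b[:,1])))
    for y in (195,111,27,-56):
        q=W[(abs(W[:,2]-101)<7)&(abs(W[:,0]-493)<18)&(abs(W[:,1]-y)<18)]; print(len(q),np.median(q,0),q.min(0),q.max(0))
    m=W[(abs(W[:,2]-70)<5)&(abs(W[:,0]-456)<30)&(abs(W[:,1]+368)<30)]
    if len(m)>3: print('fin',len(m),m.mean(0),cv2.minAreaRect(m[:,:2].astype(np.float32)))
    m=W[(W[:,2]>28)&(W[:,2]<80)&(abs(W[:,0]-456)<30)&(abs(W[:,1]+368)<28)]
    print('mk',len(m),m.min(0),m.max(0),cv2.minAreaRect(m[:,:2].astype(np.float32)))
E
```

```text
top bar 976 [ -0.02 525.21] [522.21 523.5  524.8  526.08] 234.93678850196142 14.864918325088752
53 [490.73 198.91  97.83] [480.6  189.23  94.03] [498.72 210.7  103.74]
54 [492.79 114.1   97.6 ] [480.43 103.85  94.07] [501.16 124.83 104.68]
53 [492.94  30.    98.29] [485.33  19.64  94.1 ] [503.72  40.37 105.57]
48 [494.17 -54.83  98.2 ] [485.31 -65.14  94.34] [503.53 -44.44 104.58]
fin 39 [ 457.05 -371.19   71.44] ((457.4054260253906, -371.875), (9.453597068786621, 31.405250549316406), 13.449594497680664)
mk 160 [ 438.94 -391.86   29.4 ] [ 473.98 -351.2    78.39] ((457.30938720703125, -371.4215087890625), (29.684507369995117, 35.80631637573242), 13.670598983764648)
scene bar 538 [ -0.02 526.61] [523.28 524.71 526.15 527.57] 236.72103904212162 19.441091410318904
33 [492.08 199.77 101.26] [478.88 186.48  95.11] [498.76 212.1  105.78]
31 [493.97 115.03 100.53] [482.12 105.76  94.56] [501.57 128.03 106.58]
36 [494.72  32.13 100.12] [483.53  20.37  94.89] [503.48  43.53 107.04]
39 [495.91 -53.04  99.73] [482.86 -63.57  94.16] [505.52 -41.61 105.13]
fin 42 [ 459.22 -369.24   71.56] ((458.76397705078125, -368.8434753417969), (11.358094215393066, 29.917919158935547), 10.999159812927246)
mk 205 [ 443.63 -390.14   28.14] [ 476.95 -347.76   76.64] ((458.2088317871094, -368.80181884765625), (33.3658447265625, 36.9202880859375), 14.7972412109375)
```

Call:
{"op": "move_arm", "data": {"jaw": [1, 1, 1, 1, 1, 1, 1, 1], "dp": [[0.1, -0.22, 0], [0.1, -0.22, 0], [0.1, -0.22, 0], [0.1, -0.22, 0], [0.1, -0.22, 0], [0.1, -0.22, 0], [0.1, -0.22, 0], [0.1, -0.22, 0]], "turn": [-0.09, -0.09, -0.09, -0.09, -0.09, -0.09, -0.09, -0.09]}}

```text
clock: 0.9
position: [411.0, 218.5, 256.3]
tool_rot: [-3.141, -0.0, 1.592]
contact_force: [0.5, 1.0, 0.5]
finger_gap: 1.002
grasp_force: 0.0
```

Call:
{"op": "move_arm", "data": {"jaw": [1, 1, 1, 1, 1, 1, 1, 1], "dp": [[0.03, -0.025, -0.15], [0.03, -0.025, -0.15], [0.03, -0.025, -0.15], [0.03, -0.025, -0.1], [0, 0, 0], [0, 0, 0], [0, 0, 0], [0, 0, 0]], "turn": [0, 0, 0, 0, 0, 0, 0, 0]}}

```text
clock: 1.7
position: [435.0, 201.1, 147.4]
tool_rot: [3.14, -0.001, 1.598]
contact_force: [-0.2, -0.8, 0.2]
finger_gap: 0.997
grasp_force: 0.0
```

Run:
```python
from h import *
np.set_printoptions(precision=2,suppress=True)
w=cap('wrist'); s=cap('scene'); t=cap('top')
p=manip.get_obs()['position'];print(p,-w['R'].T@w['t']-p)
a=cv2.resize(w['color'][:,:,::-1],(520,390),interpolation=cv2.INTER_CUBIC)
b=s['color'][80:250,230:400,::-1];b=cv2.resize(b,(280,280),interpolation=cv2.INTER_CUBIC); b=np.vstack([b,np.zeros((110,280,3),np.uint8)])
cv2.imwrite('pics/w1.png',np.hstack([a,b]))
for n,c in (('w',w),('s',s),('t',t)):
    W=cloud(c).reshape(-1,3)
    q=W[(W[:,2]>115)&(W[:,2]<190)&(abs(W[:,0]-460)<42)&(abs(W[:,1]-199)<45)]
    print(n,len(q),*( (q.min(0),q.max(0)) if len(q) else ()))
    q=W[(abs(W[:,2]-98)<9)&(abs(W[:,0]-493)<18)&(abs(W[:,1]-199)<18)]; 
    if len(q): print(' head',len(q),np.median(q,0),q.min(0),q.max(0))
print('head proj in wrist',proj(w,[490.5,199,100.6]), 'tip edge', proj(w,[p[0]+57,p[1],p[2]-12]))
```

```text
[434.85 200.86 147.  ] [ -2.19  81.76 116.88]
w 7788 [471.12 189.78 133.71] [501.99 216.43 190.  ]
 head 1214 [489.19 201.56  95.94] [478.77 189.19  89.06] [500.87 211.15 101.05]
s 25 [472.11 192.89 141.95] [492.9  213.82 189.78]
 head 40 [493.59 200.61  98.57] [477.72 189.05  89.4 ] [510.89 214.27 106.83]
t 64 [477.65 187.19 134.77] [500.26 209.23 189.89]
 head 48 [490.62 197.91  96.67] [480.69 189.08  91.07] [499.03 207.07 104.81]
head proj in wrist (np.float64(358.87293342754634), np.float64(241.85935279932002)) tip edge (np.float64(384.3661526168643), np.float64(273.8457254122776))
```

View pics/w1.png

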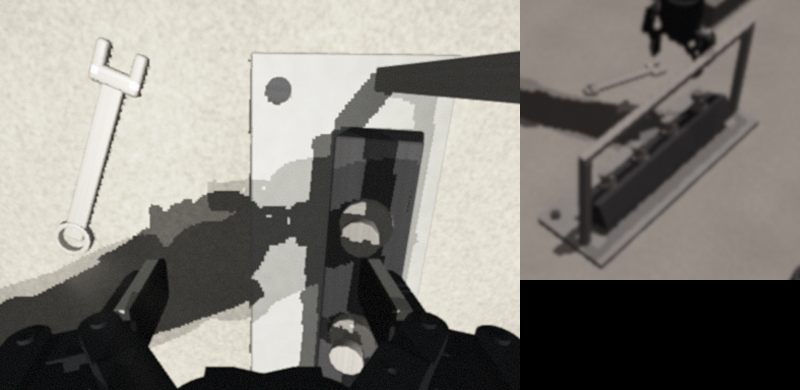

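The wrist view shows head 1 at about (360,236), with the +x fingertip just in front of it at (365–385,262). I'll measure the fingertip extents.

Run:
```python
from h import *
np.set_printoptions(precision=1,suppress=True)
w=load('wrist')
W=cloud(w).reshape(-1,3)
q=W[(W[:,2]>115)&(W[:,2]<200)&(abs(W[:,0]-460)<60)&(W[:,0]>460)&(abs(W[:,1]-201)<45)]
for z in range(130,200,5):
    r=q[(q[:,2]>=z)&(q[:,2]<z+5)]
    if len(r): print(z,len(r),r.min(0)[:2],r.max(0)[:2])
# all heads and block visible: fit head1 top disc
h=W[(abs(W[:,2]-99)<10)&(abs(W[:,0]-490)<16)&(abs(W[:,1]-201)<16)]
A=np.c_[h[:,:2],np.ones(len(h))]
k=np.ones(len(h),bool)
for i in range(8):
    c=np.linalg.lstsq(A[k],h[k,2],rcond=None)[0]; k=abs(A@c-h[:,2])<1.2
print(c,np.degrees(np.arctan(c[:2])),k.sum(),h[k].mean(0),h[k].min(0),h[k].max(0))
```

```text
130 11 [477.3 194.2] [478.3 207.6]
135 182 [477.1 190.3] [483.9 212.8]
140 324 [477.  190.6] [490.5 213.1]
145 380 [476.8 189.9] [491.5 212.9]
150 415 [476.8 189.8] [491.4 213.3]
155 472 [476.9 190.4] [491.1 213.1]
160 519 [476.8 190. ] [491.  213.1]
165 464 [476.7 191.7] [491.  213.1]
170 486 [476.8 199. ] [489.4 214.2]
175 506 [476.7 207.3] [506.1 216.4]
180 1302 [472.1 193.8] [508.5 216. ]
185 3111 [471.1 193.8] [508.9 216.6]
190 1198 [464.2 199.5] [505.5 218.9]
195 1375 [460.1 206.6] [502.2 219.1]
[   0.5    0.  -125.4] [24.2  0.5] 983 [488.6 200.4  96.2] [478.8 189.2  90.7] [498.5 210.9 101.1]
```

Call:
{"op": "move_arm", "data": {"jaw": [1, 1, 1, 1, 1, 1, 1, 1], "dp": [[-0.005, -0.003, -0.08], [-0.005, -0.002, -0.08], [0, 0, 0], [0, 0, 0], [0.0042, 0, -0.009], [0.0042, 0, -0.009], [0, 0, 0], [0, 0, 0]], "turn": [0, 0, 0, 0, 0, 0, 0, 0]}}

```text
clock: 2.65
position: [434.6, 199.5, 110.9]
tool_rot: [3.141, -0.0, 1.598]
contact_force: [-0.1, 0.5, -0.8]
finger_gap: 0.999
grasp_force: 0.0
```

Call:
{"op": "move_arm", "data": {"jaw": [1, 1, 1, 1, 1, 1, 1, 1], "dp": [[0.0042, 0, -0.009], [0.0042, 0, -0.009], [0, 0, 0], [0, 0, 0], [0, 0, 0], [0, 0, 0], [0, 0, 0], [0, 0, 0]], "turn": [0, 0, 0, 0, 0, 0, 0, 0]}}

```text
clock: 3.45
position: [436.2, 199.5, 107.1]
tool_rot: [3.141, -0.0, 1.598]
contact_force: [-0.5, 0.7, 3.9]
finger_gap: 0.999
grasp_force: 1.2
```

Call:
{"op": "move_arm", "data": {"jaw": [1, 1, 1, 1, 1, 1, 1, 1], "dp": [[0.0042, 0, -0.009], [0, 0, 0], [0, 0, 0], [0, 0, 0], [0, 0, 0], [0, 0, 0], [0, 0, 0], [0, 0, 0]], "turn": [0, 0, 0, 0, 0, 0, 0, 0]}}

```text
clock: 4.25
position: [436.9, 199.5, 105.5]
tool_rot: [3.141, -0.0, 1.598]
contact_force: [-2.0, -0.7, 7.8]
finger_gap: 1.003
grasp_force: 3.7
```

Call:
{"op": "move_arm", "data": {"jaw": [1, 1, 1, 1, 1, 1, 1, 1], "dp": [[0.002, 0, -0.0042], [0, 0, 0], [0, 0, 0], [0, 0, 0], [0, 0, 0], [0, 0, 0], [0, 0, 0], [0, 0, 0]], "turn": [0, 0, 0, 0, 0, 0, 0, 0]}}

```text
clock: 5.05
position: [437.2, 199.5, 104.8]
tool_rot: [3.142, -0.0, 1.598]
contact_force: [-3.1, -0.3, 9.6]
finger_gap: 0.999
grasp_force: 4.9
```

Call:
{"op": "move_arm", "data": {"jaw": [1, 1, 1, 1, 1, 1, 1, 1], "dp": [[-0.042, 0, 0.09], [0.0035, -0.2125, 0], [0.0035, -0.2125, 0], [0.0275, 0, -0.059], [0.0084, 0, -0.018], [0.0042, 0, -0.009], [0, 0, 0], [0, 0, 0]], "turn": [0, 0, 0, 0, 0, 0, 0, 0]}}

```text
clock: 5.85
position: [438.0, 114.8, 105.2]
tool_rot: [-3.14, 0.001, 1.598]
contact_force: [-1.1, -4.2, 6.0]
finger_gap: 0.997
grasp_force: 3.0
```

Call:
{"op": "move_arm", "data": {"jaw": [1, 1, 1, 1, 1, 1, 1, 1], "dp": [[0.002, 0, -0.0045], [0, 0, 0], [0, 0, 0], [0, 0, 0], [0, 0, 0], [0, 0, 0], [0, 0, 0], [0, 0, 0]], "turn": [0, 0, 0, 0, 0, 0, 0, 0]}}

```text
clock: 6.65
position: [438.3, 114.8, 104.5]
tool_rot: [-3.141, 0.001, 1.599]
contact_force: [-2.5, -4.6, 7.8]
finger_gap: 0.999
grasp_force: 3.8
```

Call:
{"op": "move_arm", "data": {"jaw": [1, 1, 1, 1, 1, 1, 1, 1], "dp": [[-0.0254, 0, 0.0544], [0, 0, 0], [0, 0, 0], [0.017, 0, -0.0363], [0.0042, 0, -0.009], [0.0042, 0, -0.0091], [0.001, 0, -0.002], [0, 0, 0]], "turn": [0, 0, 0, 0, 0, 0, 0, 0]}}

```text
clock: 7.45
position: [439.3, 115.1, 104.0]
tool_rot: [3.141, -0.001, 1.598]
contact_force: [-2.4, 1.4, 9.2]
finger_gap: 0.998
grasp_force: 4.6
```

Call:
{"op": "move_arm", "data": {"jaw": [1, 1, 1, 1, 1, 1, 1, 1], "dp": [[0, 0, 0], [0, 0, 0], [0, 0, 0], [0, 0, 0], [0, 0, 0], [0, 0, 0], [0, 0, 0], [0, 0, 0]], "turn": [0, 0, 0, 0, 0, 0, 0, 0]}}

```text
clock: 8.25
position: [439.2, 115.1, 104.1]
tool_rot: [3.141, -0.001, 1.598]
contact_force: [-1.9, 2.5, 8.6]
finger_gap: 0.999
grasp_force: 4.5
```

Call:
{"op": "move_arm", "data": {"jaw": [1, 1, 1, 1, 1, 1, 1, 1], "dp": [[0.0009, 0, -0.0019], [0, 0, 0], [0, 0, 0], [0, 0, 0], [0, 0, 0], [0, 0, 0], [0, 0, 0], [0, 0, 0]], "turn": [0, 0, 0, 0, 0, 0, 0, 0]}}

```text
clock: 9.05
position: [439.4, 115.1, 103.8]
tool_rot: [3.141, -0.001, 1.598]
contact_force: [-2.0, 1.7, 10.4]
finger_gap: 1.0
grasp_force: 4.9
```

Call:
{"op": "move_arm", "data": {"jaw": [1, 1, 1, 1, 1, 1, 1, 1], "dp": [[-0.042, 0, 0.09], [0.0015, -0.2125, 0], [0.0015, -0.2125, 0], [0, 0, 0], [0, 0, 0], [0.0254, 0, -0.0544], [0.0084, 0, -0.018], [0.0042, 0, -0.009]], "turn": [0, 0, 0, 0, 0, 0, 0, 0]}}

```text
clock: 9.85
position: [439.3, 30.6, 104.6]
tool_rot: [-3.141, -0.0, 1.6]
contact_force: [-1.8, 1.6, 8.0]
finger_gap: 1.002
grasp_force: 4.0
```

Call:
{"op": "move_arm", "data": {"jaw": [1, 1, 1, 1, 1, 1, 1, 1], "dp": [[0, 0, 0], [0, 0, 0], [0, 0, 0], [0, 0, 0], [0, 0, 0], [0, 0, 0], [0, 0, 0], [0, 0, 0]], "turn": [0, 0, 0, 0, 0, 0, 0, 0]}}

```text
clock: 10.65
position: [439.1, 30.6, 105.2]
tool_rot: [-3.142, -0.0, 1.6]
contact_force: [-1.9, 1.3, 5.8]
finger_gap: 1.003
grasp_force: 3.2
```

Call:
{"op": "move_arm", "data": {"jaw": [1, 1, 1, 1, 1, 1, 1, 1], "dp": [[0.0025, 0, -0.0055], [0, 0, 0], [0, 0, 0], [0, 0, 0], [0, 0, 0], [0, 0, 0], [0, 0, 0], [0, 0, 0]], "turn": [0, 0, 0, 0, 0, 0, 0, 0]}}

```text
clock: 11.45
position: [439.5, 30.6, 104.3]
tool_rot: [3.142, -0.0, 1.6]
contact_force: [-2.8, 0.3, 8.6]
finger_gap: 1.0
grasp_force: 4.5
```

Call:
{"op": "move_arm", "data": {"jaw": [1, 1, 1, 1, 1, 1, 1, 1], "dp": [[0.0008, 0, -0.0016], [0, 0, 0], [0, 0, 0], [0, 0, 0], [0, 0, 0], [0, 0, 0], [0, 0, 0], [0, 0, 0]], "turn": [0, 0, 0, 0, 0, 0, 0, 0]}}

```text
clock: 12.25
position: [439.6, 30.6, 104.0]
tool_rot: [3.142, -0.001, 1.6]
contact_force: [-2.0, 0.8, 9.3]
finger_gap: 0.998
grasp_force: 4.9
```

Call:
{"op": "move_arm", "data": {"jaw": [1, 1, 1, 1, 1, 1, 1, 1], "dp": [[-0.042, 0, 0.09], [0.0035, -0.2125, 0], [0.0035, -0.2125, 0], [0, 0, 0], [0, 0, 0], [0.0254, 0, -0.0544], [0.0084, 0, -0.018], [0.0042, 0, -0.009]], "turn": [0, 0, 0, 0, 0, 0, 0, 0]}}

```text
clock: 13.05
position: [440.6, -54.1, 104.8]
tool_rot: [-3.141, -0.001, 1.6]
contact_force: [0.1, 2.2, 4.3]
finger_gap: 0.995
grasp_force: 1.7
```

Call:
{"op": "move_arm", "data": {"jaw": [1, 1, 1, 1, 1, 1, 1, 1], "dp": [[0, 0, 0], [0, 0, 0], [0, 0, 0], [0, 0, 0], [0, 0, 0], [0, 0, 0], [0, 0, 0], [0, 0, 0]], "turn": [0, 0, 0, 0, 0, 0, 0, 0]}}

```text
clock: 13.85
position: [440.1, -55.5, 105.6]
tool_rot: [-3.141, -0.0, 1.598]
contact_force: [-1.1, 1.0, 2.1]
finger_gap: 1.002
grasp_force: 1.3
```

Call:
{"op": "move_arm", "data": {"jaw": [1, 1, 1, 1, 1, 1, 1, 1], "dp": [[0.0042, 0, -0.009], [0.0042, 0, -0.009], [0, 0, 0], [0, 0, 0], [0, 0, 0], [0, 0, 0], [0, 0, 0], [0, 0, 0]], "turn": [0, 0, 0, 0, 0, 0, 0, 0]}}

```text
clock: 14.65
position: [441.8, -55.5, 102.0]
tool_rot: [-3.141, -0.0, 1.598]
contact_force: [-3.9, 2.5, 5.2]
finger_gap: 0.996
grasp_force: 3.0
```

Call:
{"op": "move_arm", "data": {"jaw": [1, 1, 1, 1, 1, 1, 1, 1], "dp": [[0.0042, 0, -0.009], [0.003, 0, -0.0065], [0, 0, 0], [0, 0, 0], [0, 0, 0], [0, 0, 0], [0, 0, 0], [0, 0, 0]], "turn": [0, 0, 0, 0, 0, 0, 0, 0]}}

```text
clock: 15.45
position: [443.1, -55.5, 99.0]
tool_rot: [-3.141, -0.0, 1.598]
contact_force: [-3.5, 1.9, 7.5]
finger_gap: 1.003
grasp_force: 4.4
```

Call:
{"op": "move_arm", "data": {"jaw": [1, 1, 1, 1, 1, 1, 1, 1], "dp": [[0.003, 0, -0.0065], [0, 0, 0], [0, 0, 0], [0, 0, 0], [0, 0, 0], [0, 0, 0], [0, 0, 0], [0, 0, 0]], "turn": [0, 0, 0, 0, 0, 0, 0, 0]}}

```text
clock: 16.25
position: [443.6, -55.5, 97.8]
tool_rot: [-3.141, -0.0, 1.598]
contact_force: [-4.8, 2.8, 9.6]
finger_gap: 1.003
grasp_force: 5.0
```

Plunger 4 needs about 9 mm for 10 N, so it is the tired one. The others took about 4, 3.5 and 3 mm. Next I'll get the marker.

Call:
{"op": "move_arm", "data": {"jaw": [1, 1, 0.45, 0.45, 0.45, 0.45, 0.45, 0.45], "dp": [[-0.042, 0, 0.09], [0, -0.225, 0.1], [0, -0.225, 0.1], [0, -0.225, 0.1], [0.03, -0.225, 0.07], [0.04, -0.225, 0], [0.04, -0.225, 0], [0, -0.22, 0]], "turn": [0, 0, 0, 0, 0.044, 0.045, 0.044, 0]}}

```text
clock: 17.05
position: [458.3, -372.1, 189.5]
tool_rot: [3.141, 0.001, 1.809]
contact_force: [1.2, -0.6, -0.3]
finger_gap: 0.451
grasp_force: 0.0
```

Run:
```python
from h import *
np.set_printoptions(precision=2,suppress=True)
w=cap('wrist','w2.png'); o=manip.get_obs(); p=o['position'];print(p,o['tool_rot'],o['finger_gap'])
W=cloud(w).reshape(-1,3)
m=W[(W[:,2]>66)&(W[:,2]<76)&(abs(W[:,0]-458)<35)&(abs(W[:,1]+370)<30)]
print('fin',len(m),m.mean(0),cv2.minAreaRect(m[:,:2].astype(np.float32)))
m=W[(W[:,2]>25)&(W[:,2]<80)&(abs(W[:,0]-458)<30)&(abs(W[:,1]+370)<35)]
print('mk',len(m),m.min(0),m.max(0),cv2.minAreaRect(m[:,:2].astype(np.float32)))
```

```text
[ 455.65 -380.94  189.33] [-3.14  0.01  1.8 ] 0.4497510661075004
fin 496 [ 457.2  -370.59   70.63] ((457.4486389160156, -371.4888610839844), (9.258051872253418, 30.122709274291992), 13.512272834777832)
mk 1592 [ 438.95 -392.12   25.08] [ 475.22 -350.9    72.99] ((457.3983154296875, -371.6080322265625), (29.646543502807617, 36.66377258300781), 13.2024507522583)
```

View pics/w2.png

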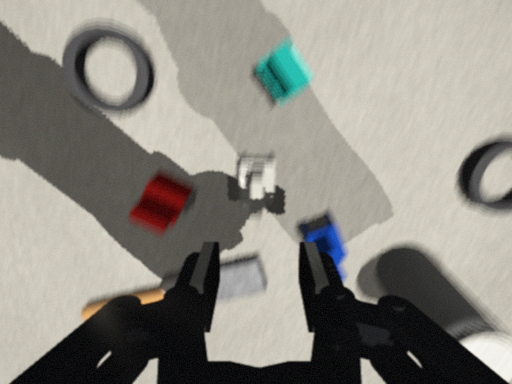

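The aluminium marker sits at (258,180) in the wrist view, with red at (162,202), blue at (322,235) and teal at (283,72). Its centre is at (457.4, −371.6), yaw 13.4°. I'll descend to an intermediate height and let the arm settle.

Call:
{"op": "move_arm", "data": {"jaw": [0.45, 0.45, 0.45, 0.45, 0.45, 0.45, 0.45, 0.45], "dp": [[0, 0, 0], [0, 0, -0.15], [0, 0, -0.15], [0, 0, -0.1], [0, 0, 0], [0, 0, 0], [0, 0, 0], [0, 0, 0]], "turn": [0, 0, 0, 0, 0, 0, 0, 0]}}

```text
clock: 17.9
position: [458.2, -369.8, 110.9]
tool_rot: [3.14, 0.002, 1.807]
contact_force: [-0.2, 0.2, -0.4]
finger_gap: 0.452
grasp_force: 0.0
```

Call:
{"op": "move_arm", "data": {"jaw": [0.45, 0.45, 0.45, 0.45, 0, 0, 0, 0], "dp": [[-0.004, -0.008, -0.1], [0, 0, -0.08], [0, 0, -0.045], [0, 0, 0], [0, 0, 0], [0, 0, 0], [0, 0, 0], [0, 0, 0]], "turn": [0, 0, 0, 0, 0, 0, 0, 0], "newtons": 50}}

```text
clock: 18.7
position: [457.2, -371.5, 65.5]
tool_rot: [3.141, 0.001, 1.807]
contact_force: [0.3, -0.1, 5.7]
finger_gap: 0.105
grasp_force: 51.0
```

Call:
{"op": "move_arm", "data": {"jaw": [0, 0, 0, 0, 0, 0, 0, 0], "dp": [[0, 0, 0.1], [0, 0, 0.2], [0, 0, 0.225], [0, 0, 0.225], [0, 0, 0.225], [0, 0.1, 0.225], [0, 0.2, 0.1], [0, 0.2, 0]], "turn": [0, 0, 0, 0, 0, -0.04, -0.05, -0.05]}}

```text
clock: 19.5
position: [457.4, -271.2, 328.0]
tool_rot: [3.136, 0.003, 1.582]
contact_force: [0.9, 1.2, -1.5]
finger_gap: 0.112
grasp_force: 50.0
```

Call:
{"op": "move_arm", "data": {"jaw": [0, 0, 0, 0, 0, 0, 0, 0], "dp": [[0, 0.2, 0], [0, 0.2, 0], [0, 0.2, 0], [0, 0.2, 0], [0.1, 0.2, 0], [0.1, 0.08, 0], [0.05, 0, 0], [0, 0, 0]], "turn": [0, 0, 0, 0, 0, 0, 0, 0]}}

```text
clock: 20.3
position: [507.4, -55.1, 324.1]
tool_rot: [-3.141, 0.0, 1.588]
contact_force: [0.0, 0.1, -1.4]
finger_gap: 0.107
grasp_force: 50.0
```

Call:
{"op": "move_arm", "data": {"jaw": [0, 0, 0, 0, 0, 0, 0, 0], "dp": [[0, 0, 0], [0, 0, 0], [0, 0, 0], [0, 0, 0], [0, 0, 0], [0, 0, 0], [0, 0, 0], [0, 0, 0]], "turn": [0, 0, 0, 0, 0, 0, 0, 0]}}

```text
clock: 21.1
position: [506.7, -55.1, 324.6]
tool_rot: [-3.142, -0.0, 1.587]
contact_force: [1.1, -0.9, -0.6]
finger_gap: 0.108
grasp_force: 50.0
```

Run:
```python
from h import *
np.set_printoptions(precision=2,suppress=True)
w=cap('wrist','w3.png'); o=manip.get_obs(); p=o['position'];print(p,o['tool_rot'],o['finger_gap'])
W=cloud(w).reshape(-1,3)
b=W[(abs(W[:,2]-235)<5)&(abs(W[:,0]-526)<25)&(W[:,1]>-130)&(W[:,1]<270)]
bb=[]
for y in range(-130,270,4):
    r=b[abs(b[:,1]-y)<2]
    if len(r)>8: bb.append((y,r[:,0].min(),r[:,0].max()))
bb=np.array(bb);print(bb[::6])
print(len(b),np.median(b[:,2]),np.polyfit(b[:,1],b[:,0],1),np.polyval(np.polyfit(b[:,1],b[:,0],1),-54))
m=W[(W[:,2]>240)&(W[:,2]<p[2])&(abs(W[:,0]-p[0])<25)&(abs(W[:,1]-p[1])<25)]
print('held',len(m),m.min(0),m.max(0))
for lo,hi in((p[2]-36,p[2]-26),(p[2]-66,p[2]-40)):
    r=m[(m[:,2]>lo)&(m[:,2]<hi)]
    if len(r)>3: print(len(r),r.min(0),r.max(0),cv2.minAreaRect(r[:,:2].astype(np.float32)))
```

```text
[506.73 -55.08 324.55] [-3.14 -0.    1.59] 0.10991671844220792
[[-90.   529.36 533.83]
 [-66.   528.24 533.31]
 [-42.   519.22 532.63]
 [-18.   518.97 532.62]
 [  6.   518.35 531.88]
 [ 30.   517.95 531.75]
 [ 54.   517.58 531.49]]
5054 233.77013597151273 [ -0.03 525.89] 527.7486053867239
held 3817 [488.16 -55.74 257.45] [524.82 -36.42 324.55]
1425 [491.43 -55.74 288.57] [521.53 -36.65 298.52] ((506.54852294921875, -46.118316650390625), (30.04949188232422, 18.787763595581055), 1.0068984031677246)
308 [491.44 -49.34 258.62] [521.31 -36.42 284.48] ((506.503173828125, -43.178810119628906), (29.866348266601562, 12.84918212890625), 1.387205958366394)
```

View pics/w3.png

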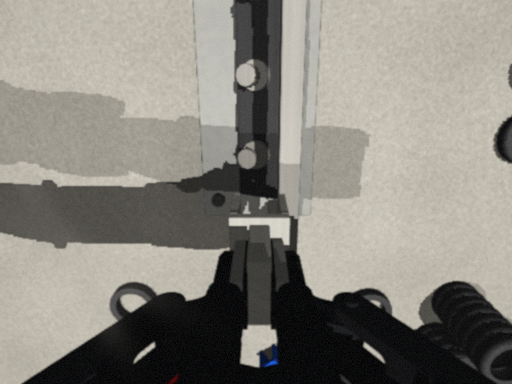

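The wrist view shows the marker crown at columns 228–291, row 228, and the bar at columns 282–305 to its right. The remaining shift is +19.5 mm in x.

Call:
{"op": "move_arm", "data": {"jaw": [0, 0, 0, 0, 0, 0, 0, 0], "dp": [[0.05, 0.001, 0], [0.0475, 0.001, 0], [0, 0, -0.04], [0, 0, -0.02], [0, 0, 0], [0, 0, 0], [0, 0, 0], [0, 0, 0]], "turn": [0, 0, 0, 0, 0, 0, 0, 0]}}

```text
clock: 21.95
position: [526.2, -54.7, 312.9]
tool_rot: [3.141, 0.0, 1.587]
contact_force: [-0.0, 0.1, -1.4]
finger_gap: 0.111
grasp_force: 50.0
```

Call:
{"op": "move_arm", "data": {"jaw": [0, 0, 0, 0, 0, 0, 0, 0], "dp": [[0, 0, -0.04], [0, 0, -0.04], [0, 0, -0.05], [0, 0, -0.04], [0, 0, -0.02], [0, 0, 0], [0, 0, 0], [0, 0, 0]], "turn": [0, 0, 0, 0, 0, 0, 0, 0]}}

```text
clock: 22.75
position: [526.5, -54.7, 274.9]
tool_rot: [3.141, 0.0, 1.587]
contact_force: [0.4, 0.2, -0.9]
finger_gap: 0.108
grasp_force: 50.0
```

Call:
{"op": "move_arm", "data": {"jaw": [0, 0, 0, 0, 0, 0, 0, 0], "dp": [[0, 0, -0.01], [0, 0, -0.008], [0, 0, -0.004], [0, 0, 0], [0, 0, 0], [0, 0, 0], [0, 0, 0], [0, 0, 0]], "turn": [0, 0, 0, 0, 0, 0, 0, 0]}}

```text
clock: 23.55
position: [526.2, -54.7, 270.5]
tool_rot: [3.141, -0.0, 1.587]
contact_force: [-2.4, 1.1, 6.2]
finger_gap: 0.113
grasp_force: 50.9
```

Call:
{"op": "move_arm", "data": {"jaw": [0.3, 0.45, 0.45, 0.45, 0.45, 0.45, 0.45, 0.45], "dp": [[0, 0, 0], [0, 0, 0], [0, 0, 0], [0, 0, 0.1], [0, 0, 0.2], [0, 0, 0.1], [0, 0, 0], [0, 0, 0]], "turn": [0, 0, 0, 0, 0, 0, 0, 0]}}

```text
clock: 24.35
position: [526.2, -54.7, 350.0]
tool_rot: [3.141, -0.0, 1.587]
contact_force: [-0.4, -0.1, -0.3]
finger_gap: 0.447
grasp_force: 0.0
```

Run:
```python
from h import *
np.set_printoptions(precision=2,suppress=True)
w=cap('wrist'); s=cap('scene'); o=manip.get_obs(); print(o['position'],o['tool_rot'],o['contact_force'])
W=cloud(w).reshape(-1,3)
m=W[(abs(W[:,0]-526)<20)&(abs(W[:,1]+54)<20)&(W[:,2]>200)&(W[:,2]<282)]
for lo,hi in((272,282),(237,246)):
    r=m[(m[:,2]>lo)&(m[:,2]<hi)]; print(len(r),np.median(r[:,2]),cv2.minAreaRect(r[:,:2].astype(np.float32)))
a=cv2.resize(w['color'][:,:,::-1],(480,360)); b=cv2.resize(s['color'][90:250,230:390,::-1],(320,320),interpolation=cv2.INTER_CUBIC)
cv2.imwrite('pics/h.png',np.hstack([a,np.vstack([b,np.zeros((40,320,3),np.uint8)])]))
```

```text
[525.75 -54.66 349.  ] [-3.14 -0.    1.59] [ 0.34 -0.03 -0.1 ]
723 275.6840896947574 ((526.1126098632812, -54.62080764770508), (9.66873836517334, 30.046573638916016), 0.5318694710731506)
1301 239.75245336086937 ((526.038330078125, -54.73488235473633), (30.0387020111084, 36.23720932006836), 1.6823869943618774)
```

View pics/h.png

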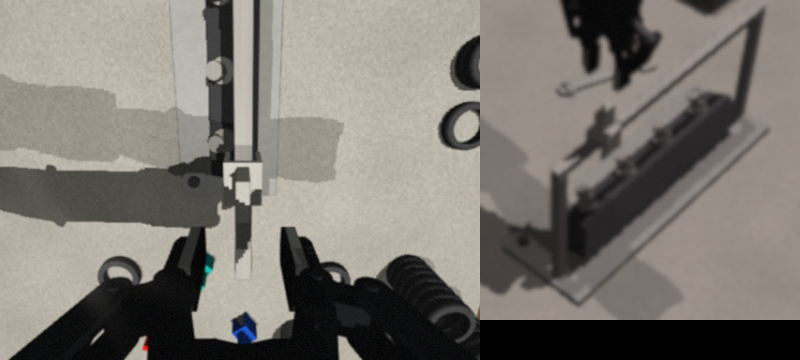

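The marker hangs upright on the bar over plunger 4 (wrist view 242,180). Its crown is at (526, −54.7), square to the bar and fully down. I'll back out towards −x before descending, so the knuckles stay clear of the marker.

Call:
{"op": "move_arm", "data": {"jaw": [0.45, 0.45, 1, 1, 1, 1, 1, 1], "dp": [[-0.2, 0, 0], [-0.2, 0, 0], [-0.2, 0, 0], [0, 0, 0], [0, 0, -0.225], [0, 0, -0.225], [0, 0, -0.225], [0, 0, -0.225]], "turn": [0, 0, 0, 0, 0, 0, 0, 0]}}

```text
clock: 25.25
position: [406.1, -54.6, 168.3]
tool_rot: [3.141, -0.0, 1.587]
contact_force: [0.6, 0.0, -0.8]
finger_gap: 0.999
grasp_force: 0.0
```

Call:
{"op": "move_arm", "data": {"jaw": [1, 1, 1, 1, 1, 1, 1, 1], "dp": [[0, 0, -0.225], [0, 0, 0], [0.06, 0, 0], [0.06, 0, 0], [0, 0, 0], [0, 0, 0], [0, 0, 0], [0, 0, 0]], "turn": [0, 0, 0, 0, 0, 0, 0, 0]}}

```text
clock: 26.05
position: [430.0, -54.8, 125.7]
tool_rot: [3.141, 0.0, 1.587]
contact_force: [-0.2, 0.1, -0.7]
finger_gap: 1.004
grasp_force: 0.0
```

Call:
{"op": "move_arm", "data": {"jaw": [1, 1, 1, 1, 1, 1, 1, 1], "dp": [[0.0284, 0, -0.0544], [0.0085, 0, -0.018], [0, 0, 0], [0.0042, 0, -0.009], [0.0042, 0, -0.009], [0.0042, 0, -0.009], [0.0042, 0, -0.009], [0.0042, 0, -0.009]], "turn": [0, 0, 0, 0, 0, 0, 0, 0]}}

```text
clock: 26.85
position: [441.7, -54.7, 101.7]
tool_rot: [-3.141, -0.0, 1.587]
contact_force: [-2.9, 0.4, 6.0]
finger_gap: 1.004
grasp_force: 3.1
```

Call:
{"op": "move_arm", "data": {"jaw": [1, 1, 1, 1, 1, 1, 1, 1], "dp": [[0.0042, 0, -0.009], [0, 0, 0], [0, 0, 0], [0, 0, 0], [0, 0, 0], [0, 0, 0], [0, 0, 0], [0, 0, 0]], "turn": [0, 0, 0, 0, 0, 0, 0, 0]}}

```text
clock: 27.65
position: [442.4, -54.7, 100.1]
tool_rot: [-3.141, -0.0, 1.587]
contact_force: [-3.3, 0.1, 7.2]
finger_gap: 1.001
grasp_force: 3.8
```

Axial push is now about 7.9 N, so 2 mm more should bring it to 10 N.

Call:
{"op": "move_arm", "data": {"jaw": [1, 1, 1, 1, 1, 1, 1, 1], "dp": [[0.0045, 0, -0.0097], [0, 0, 0], [0, 0, 0], [0, 0, 0], [0, 0, 0], [0, 0, 0], [0, 0, 0], [0, 0, 0]], "turn": [0, 0, 0, 0, 0, 0, 0, 0]}}

```text
clock: 28.45
position: [443.2, -54.7, 98.3]
tool_rot: [-3.141, -0.0, 1.587]
contact_force: [-4.1, 0.5, 8.4]
finger_gap: 0.999
grasp_force: 4.7
```

Call:
{"op": "move_arm", "data": {"jaw": [1, 1, 1, 1, 1, 1, 1, 1], "dp": [[0.0011, 0, -0.0025], [0, 0, 0], [0, 0, 0], [0, 0, 0], [0, 0, 0], [0, 0, 0], [0, 0, 0], [0, 0, 0]], "turn": [0, 0, 0, 0, 0, 0, 0, 0]}}

```text
clock: 29.25
position: [443.5, -54.7, 97.8]
tool_rot: [-3.141, -0.0, 1.587]
contact_force: [-3.2, 0.7, 8.5]
finger_gap: 1.006
grasp_force: 4.9
```

Call:
{"op": "move_arm", "data": {"jaw": [1, 1, 1, 1, 1, 1, 1, 1], "dp": [[-0.042, 0, 0.09], [-0.15, 0, 0.03], [-0.1, 0, 0.1], [0, 0, 0.2], [0, 0, 0.1], [0, 0, 0], [0, 0, 0], [0, 0, 0]], "turn": [0, 0, 0, 0, 0, 0, 0, 0]}}

```text
clock: 30.05
position: [384.9, -54.6, 200.6]
tool_rot: [-3.14, -0.0, 1.587]
contact_force: [-0.4, -0.4, 0.1]
finger_gap: 1.005
grasp_force: 0.0
```

Run:
```python
from h import *
np.set_printoptions(precision=1,suppress=True)
t=cap('top');o=manip.get_obs(); print(o['position'],o['contact_force'])
W=cloud(t).reshape(-1,3)
m=W[(abs(W[:,0]-526)<20)&(abs(W[:,1]+54)<20)&(W[:,2]>237)&(W[:,2]<285)]
print(len(m),m.min(0),m.max(0),cv2.minAreaRect(m[:,:2].astype(np.float32)))
for y in (199,114,30,-55):
    q=W[(abs(W[:,2]-98)<9)&(abs(W[:,0]-491)<14)&(abs(W[:,1]-y)<14)]; print(len(q),np.median(q,0))
cv2.imwrite('pics/f.png',t['color'][:,:,::-1])
```

```text
[384.8 -54.6 200.4] [ 0.3  0.3 -0.6]
201 [510.3 -73.3 237.3] [540.5 -36.8 281.1] ((526.3875732421875, -54.98170471191406), (30.284692764282227, 34.442623138427734), 4.431015968322754)
60 [490.5 199.   97.8]
59 [490.8 114.3  97.6]
61 [492.9  29.8  96.8]
57 [493.4 -54.7  96.7]
```

View pics/f.png

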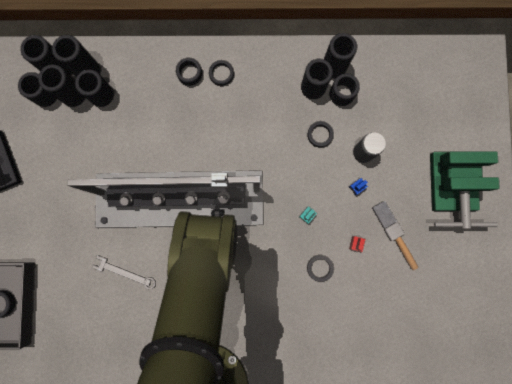

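The top view shows the marker on the bar at (219,180), over plunger 4 at (223,198). All four heads are out, the other objects haven't moved and the arm is clear, so I'm handing in.

```bash
python3 -c "from rig import ticket; print(ticket.hand_in())"
```

```text
the job is handed in; nothing more can be done
None
```

Plunger 4 has the tired spring: it gave about 9–10 mm at 10 N, against roughly 3–4 mm for the others. The aluminium marker hangs on the bar above it, a second press at about 10 N confirmed it, and the job is handed in (no verdict was shown).

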